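# Set out the stamping place on the copy-shop counter

### The arm

A 6-joint arm with a two-finger parallel gripper is mounted at the origin on the work surface. World frame = base frame: x ahead of the robot, y to its left, z up, the work surface at z = 0. Lengths are in m, angles in rad, forces in N, time in s.
With the tool pointing down it reaches from about 0.225 to 0.875 m from the base axis. Payload 3.4 kg.
Tool frame: the origin (TCP) lies on the centre line of the jaws, within the pads' length; the fingertips stand 22 mm ahead of it and the grasp point (between the pads) lies 3 mm ahead of it; z points along the fingers, y is the line along which they close (so a half turn about z gives the same grasp; the last joint's range is limited). The gripper opens to 85 mm and grips with 20 to 120 N. Pads are 22 mm wide; open, the fingers measure 114 mm over their backs; the gripper's body (76 mm by 85 mm) begins 54 mm behind the grasp point. The pads swing forward as they close: fully open they stand 13 mm farther back than shut.
Start: joints at [1.025, 0.276, 1.505, -0, 1.361, -0.121], TCP at [0.237, 0.524, 0.253] pointing down, gripper open.
Joint ranges: [-2.89, 2.89], [-0.75, 2.08], [0.22, 2.7], [-1.18, 4.32], [0.11, 2.71], [-2.7, 2.7]. Speed limits (rad/s): [2.57, 2.57, 3.14, 3.14, 3.14, 3.14].

### API

Orientations are given as a unit quaternion [w, x, y, z].
In Python, from rig import readout, optics, ticket gives the robot as it stands. The module is installed in compiled form; this text tells all that it offers.
- The arm moves only by the shell command python3 -m handwheel 'ROWS' [OPENING] [FORCE]. ROWS is rows parted by semicolons, their numbers by spaces, 1 to 5 of them, each of 4 numbers: dx, dy, dz in m, then a turn about the tool's z in rad; each row shifts and turns the commanded pose from where the row before left it, along the tool's axes as they then stand; what a row does not reach is not made up. A row lasts 1/12 s, in which the tool goes at most 0.0417 m and 0.125 rad, less where a joint would pass 70% of its speed; a pose out of reach is approached as far as the arm can. OPENING is the finger opening in m, set as the command begins (- or left out keeps the last). The fingers move at their own pace and stop on an object; FORCE is the grip in N (left out, the last holds). Time passes only in rows, so rows that do not move let the fingers close. It prints the time, the measured TCP pose, the force, the opening and the grip force at its end.
- readout.get_state(): the state, without advancing time (a new reading comes with each control period).
- optics.get_image(name): name is "side" or "top" or "wrist"; returns a dict with "img" (384x512x3 uint8, red, green, blue), "camera_matrix" (3x3 intrinsics, pixels), "T" (4x4, takes a point from camera to world coordinates); the wrist camera has in their place "hand_eye" (4x4, takes a point from camera to tool coordinates, whose origin is the TCP and whose axes are the flange's). Camera axes: x right, y down, z forward; pixel columns grow to the right and rows downward; lengths in m; the calibration is good to about 2 mm. The wrist camera is an equidistant fisheye: a pixel r from the principal point sees the ray r / f radians off the axis. A picture is of the moment at which its call begins: read the wrist's pose just before it. There is no depth.
- ticket.sign_off(): hands the job in; it is judged then, once.
The state is a dict: "clock": time; "qpos": joint angles; "qd": joint speeds; "effort": joint torques, N m; "position": TCP position; "ee_rot": TCP orientation; "contact_force": force on the tool from outside, world axes, zero at the start; "moment": the same for the moment, N m; "width": finger opening in m; "gripper_force": force on a finger pad.
Only numpy, scipy, OpenCV 4.12 (cv2) and the standard library are available. Lean on these libraries where they do the work, as an engineer would, in place of code of your own. Each camera call takes 0.05 s, during which the arm holds its last target. There are 200 camera calls.

### The job

Set out the stamping place on the green mat: lay the ink pad midway between the calculator and the block of forms, on the middle of the mat with its long side along the mat's, and stand the stamp on the middle of the ink pad. Stand the blue and the red ink bottle upright behind the ink pad (on the side away from the robot, square to the mat), each directly behind one end of the pad, 4 cm to that side of the pad's middle and with 2 cm of free space between pad and bottle: the blue one behind the end nearer the calculator, the red one behind the end nearer the forms. Lay the orange carton of staples flat on the middle of the block of forms, and leave the black ink where it stands.

Things in the scene. Friction and masses are not known exactly. Their poses are not given: they have to be found in the camera images.
- mat: Thin dark green desk mat with white grid lines, 450 x 220 mm, 1 mm thick, fixed and flat on the counter; so thin that things on it rest at z = 0 as on the bare counter. Origin at the middle of the mat; its x axis runs across the mat towards its far edge (away from the robot), its y axis along the mat's long side, to the left. It lies slightly turned.
- calculator: Pale grey desk calculator with black keys and a greenish display, 150 mm (its x, display end away from the robot) x 105 mm (y) x 20 mm high, fixed on the mat, square to it, its centre 160 mm left or right of the mat's middle (+y or -y of the mat, it varies). Origin at the centre of its underside.
- forms: Block of blank white forms with a red glued edge on the far end and pale blue ruled lines, 148 mm (x) x 105 mm (y) x 20 mm high, rigid, fixed on the mat, square to it, 160 mm from the mat's middle at the other end from the calculator. Origin at the centre of its underside; its flat top is 20 mm above it.
- inkpad: Stamp ink pad: flat grey case with a purple inked top, 58 mm (x) x 88 mm (y, its long side) x 18 mm high, flat top, loose, about 120 g; its two long sides are alike. Origin at the centre of its underside.
- stamp: Rubber stamp standing upright, loose, about 60 g: dark wooden foot 30 mm (x) x 50 mm (y) x 14 mm high, with a pale round wooden handle 20 to 22 mm in diameter on its middle up to 64 mm. Origin at the centre of its underside.
- ink_blue: Small blue ink bottle with blue cap and a white paper band, standing upright, loose, about 50 g: body 30 mm in diameter and 45 mm high, cap 20 mm in diameter above it up to 60 mm. Origin at the centre of its underside.
- ink_red: The same small bottle in red with a red cap. Origin at the centre of its underside.
- ink_black: The same small bottle in black with a black cap: not wanted, to be left where it stands. Origin at the centre of its underside.
- staples: Small orange carton of staples with a white paper band round its middle, 40 mm (x) x 60 mm (y) x 28 mm high, loose, rigid, about 140 g. Origin at the centre of its underside.
Things that resemble listed ones, but are neither listed nor needed, are in the scene too. Of the things like the stamp, leave any that is purple; of the rest the larger one is meant.

How it is judged:
By the outcome, as a careful person would: the job done as asked, in the order asked, and still so for the second after the job is handed in, with the robot touching nothing.
It also fails if it takes over 109 s, if anything falls off the work surface, if the arm or the gripper's body presses on something with over 40 N, if the wrist force passes 120 N, or if a joint passes its speed limit or range.

## Working session

There is one attempt and no reset: what is moved stays moved. The work goes in short steps, Python scripts to look and compute and a shell command to move; the robot and the scene stay as the last step left them, time stands still between calls to the robot, and variables do not carry over. Pictures are saved under pics/ and viewed, at most 18 in all, crops included, and the job is handed in when it is done.

```bash
mkdir -p pics
python3 - <<'E'
from rig import readout, optics
import cv2,numpy as np
s=readout.get_state();print(s)
for n in("top","side"):
    d=optics.get_image(n);cv2.imwrite(f"pics/{n}0.png",d["img"][:,:,::-1]);print(n,d["camera_matrix"],d["T"])
    np.savez(f"{n}0.npz",**d)
E
```

```text
{'clock': 0.0, 'qpos': array([ 1.02502914e+00,  2.76612688e-01,  1.50616560e+00, -5.06375835e-05,
        1.36069310e+00, -1.20997163e-01]), 'qd': array([-0.00124465, -0.00168181,  0.00112918, -0.00256847,  0.00044218,
        0.00059275]), 'effort': array([ 5.64604397e-04, -4.16771686e+01, -2.45799476e+01, -2.40059071e-04,
        1.10100769e-02, -2.98179444e-06]), 'position': array([0.23672042, 0.52346087, 0.25241665]), 'ee_rot': array([-2.84004777e-04,  2.10786644e-01,  9.77531640e-01, -8.95746337e-04]), 'contact_force': array([ 0.15108645, -0.76601418,  0.75457674]), 'moment': array([-0.00437323,  0.04197473,  0.02698653]), 'gripper_force': 0.0, 'width': 0.08583640442856581}
top [[354.78144457   0.         252.50366697]
 [  0.         354.78144457 191.45760962]
 [  0.           0.           1.        ]] [[-0.01002381 -0.99763569  0.06798935  0.48104397]
 [-0.99980609  0.01115173  0.01623049 -0.01851248]
 [-0.01695031 -0.06781348 -0.99755402  1.10635643]
 [ 0.          0.          0.          1.        ]]
side [[353.39595621   0.         257.3109354 ]
 [  0.         353.39595621 193.50024254]
 [  0.           0.           1.        ]] [[-0.9944823  -0.06859079  0.07937417  0.52242459]
 [-0.10462197  0.70397563 -0.70247602  0.54842625]
 [-0.00769409 -0.70690425 -0.70726741  0.62715685]
 [ 0.          0.          0.          1.        ]]
```

View pics/top0.png

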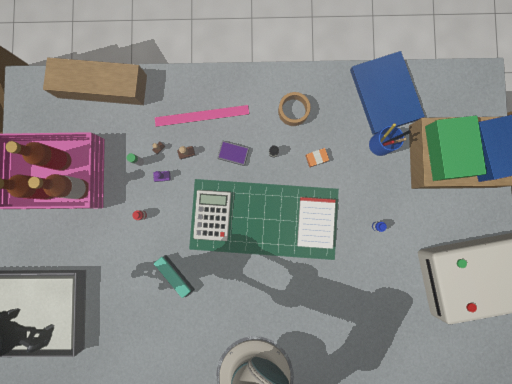

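View pics/side0.png

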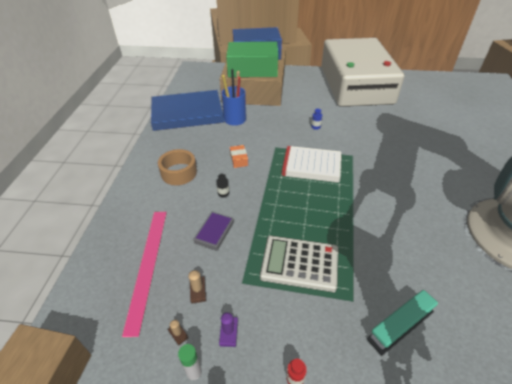

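The top view shows:
- calculator (212,216), forms (317,223), ink pad (234,153)
- red bottle (139,215), blue bottle (379,226), black bottle (274,151), staples (318,157)

Stamp-like things are the small brown one (158,147), the larger brown one (185,152) and the purple one (162,176). The larger brown one at (185,152) fits, and I'll confirm it in a crop.

```bash
cat > h.py <<'E'
import cv2,numpy as np
from scipy.spatial.transform import Rotation as R
def cast(d,px,z):
    K,T=d["camera_matrix"],d["T"]; px=np.atleast_2d(px).astype(float)
    r=np.c_[(px-K[[0,1],2])/K[0,0],np.ones(len(px))]@T[:3,:3].T
    return (T[:3,3]+r*((z-T[2,3])/r[:,2])[:,None])[:,:2]
def pose(s):
    w,x,y,z=s["ee_rot"];T=np.eye(4);T[:3,:3]=R.from_quat([x,y,z,w]).as_matrix();T[:3,3]=s["position"];return T
def castw(d,px,z):   # wrist: d has "T" (cam->world) set
    K=d["camera_matrix"];px=np.atleast_2d(px).astype(float)
    u=(px-K[[0,1],2])/K[0,0];th=np.linalg.norm(u,axis=1)+1e-9
    r=np.c_[u/th[:,None]*np.sin(th)[:,None],np.cos(th)]@d["T"][:3,:3].T
    o=d["T"][:3,3];return (o+r*((z-o[2])/r[:,2])[:,None])[:,:2]
def wrist(name):
    from rig import readout,optics
    s=readout.get_state();d=dict(optics.get_image("wrist"));d["T"]=pose(s)@d["hand_eye"]
    cv2.imwrite(f"pics/{name}.png",d["img"][:,:,::-1]);np.savez(name+".npz",**d);return s,d
def blob(d,lo,hi,near=None,roi=None):   # largest contour of an HSV range in roi x0,y0,x1,y1
    m=cv2.inRange(cv2.cvtColor(d["img"],cv2.COLOR_RGB2HSV),lo,hi)
    if roi: k=np.zeros_like(m);k[roi[1]:roi[3],roi[0]:roi[2]]=255;m&=k
    c=cv2.findContours(m,0,cv2.CHAIN_APPROX_NONE)[0]
    return max(c,key=cv2.contourArea)[:,0] if c else None
def rect(p):   # p world pts (m) -> centre, (long,short) mm, direction angle of long side
    (c,(a,b),t)=cv2.minAreaRect((p*1000).astype(np.float32));t=np.radians(t)
    if a<b:a,b=b,a;t+=np.pi/2
    return np.array(c)/1000,(a,b),(t+np.pi/2)%np.pi-np.pi/2
E
python3 - <<'E'
from h import *
d=dict(np.load("top0.npz"))
def f(n,z,lo,hi,roi):
    c=blob(d,lo,hi,roi=roi);
    if c is None: print(n,None);return
    x,y=c.mean(0);ctr,sz,t=rect(cast(d,c,z));print(n,len(c),(x.round(),y.round()),ctr.round(4),np.round(sz),round(t,3))
f("mat",.001,(65,60,30),(95,255,140),(185,175,345,262))
f("calc",.02,(0,0,110),(60,60,255),(185,180,240,250))
f("forms",.02,(0,0,150),(180,60,255),(290,190,340,255))
f("pad",.018,(120,60,30),(160,255,255),(210,130,260,175))
f("staples",.028,(3,120,120),(20,255,255),(300,140,335,175))
f("blue",.06,(110,120,60),(130,255,255),(365,212,395,240))
f("red",.06,(0,150,80),(6,255,255),(125,200,155,230))
f("stamp",.01,(0,60,20),(20,255,255),(172,140,200,165))
s=dict(np.load("side0.npz"))
big=np.hstack([cv2.resize(d["img"][130:190,120:260],None,fx=4,fy=4,interpolation=2)[:, :400],cv2.resize(s["img"][255:360,150:255],(400,400),interpolation=2)[:240]]) if 0 else cv2.resize(s["img"][260:384,140:320],None,fx=4,fy=4,interpolation=2)
cv2.imwrite("pics/crop1.png",big[:,:,::-1])
E
```

```text
mat 589 (np.float64(274.0), np.float64(219.0)) [ 0.4718 -0.0335] [449. 219.] 1.492
calc 159 (np.float64(212.0), np.float64(215.0)) [0.4846 0.1247] [149. 104.] -0.08
forms 158 (np.float64(316.0), np.float64(224.0)) [ 0.4531 -0.1925] [140. 107.] -0.079
pad 78 (np.float64(233.0), np.float64(152.0)) [0.6773 0.0592] [80. 50.] 1.296
staples 33 (np.float64(311.0), np.float64(159.0)) [ 0.6511 -0.1796] [38. 20.] 0.299
blue 27 (np.float64(381.0), np.float64(226.0)) [ 0.4457 -0.3755] [29. 26.] 1.561
red 14 (np.float64(135.0), np.float64(215.0)) [0.4864 0.347 ] [13. 12.] 0.783
stamp 55 (np.float64(185.0), np.float64(151.0)) [0.6836 0.2096] [44. 35.] 1.558
```

View pics/crop1.png

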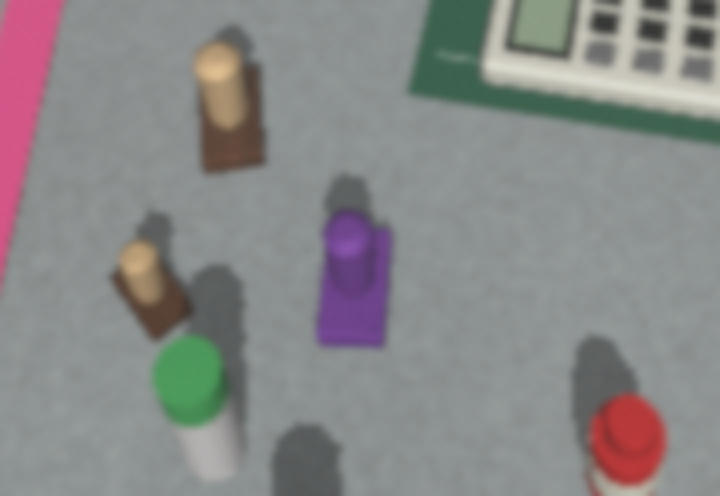

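The crop (side view) confirms it: the big brown stamp is at crop (225,110), the smaller brown one at (150,290) and the purple one at (350,280). The mat (450x220 fits) is centred at (0.472,-0.034) with yaw -0.079. Next I move over the ink pad.

```bash
A='-0.037 -0.0151 0 0'; 
python3 -m handwheel '-0.037 -0.0151 0 0; -0.037 -0.0151 0 0; -0.037 -0.0151 0 0; -0.037 -0.0151 0 0; -0.037 -0.0151 0 0'
python3 -m handwheel '-0.037 -0.0151 0 0; -0.037 -0.0151 0 0; -0.037 -0.0151 0 0; -0.037 -0.0151 0 0; -0.037 -0.0151 0 0'
python3 -m handwheel '-0.037 -0.0151 0 0; -0.037 -0.0151 0 0; -0.037 -0.0151 0 0; -0.037 -0.0151 0 0; -0.037 -0.0151 0 0'
python3 -m handwheel '-0.037 -0.0151 0 0.12; 0 0 0 0.12; 0 0 0 0.12; 0 0 0 0.12; 0 0 0 0.12'
python3 -m handwheel '0 0 0 0.12; 0 0 0 0.12; 0 0 0 0.12; 0 0 0 0.12; 0 0 0 0.12'
python3 -m handwheel '0 0 0 0.12; 0 0 0 0.10; 0 0 0 0;0 0 0 0'
cat >> h.py <<'E'
def go(xy,yang,z,s=None):   # tool-axis shift to world xy,z after turning so the tool's y lies at yang (mod pi)
    from rig import readout
    s=s or readout.get_state();T=pose(s);Rm=T[:3,:3]
    a=np.arctan2(Rm[1,1],Rm[0,1]);t=(a-yang+np.pi/2)%np.pi-np.pi/2
    w=np.r_[np.asarray(xy)-T[:2,3],z-T[2,3]]
    print("t",round(s["clock"],2),"TCP",T[:3,3].round(4),"yang",round(a,3),"q1,q6",s["qpos"][[0,5]].round(2),
      "| turn",round(t,3),"shift before turn",(Rm.T@w).round(4),"after",((Rm@R.from_rotvec([0,0,t]).as_matrix()).T@w).round(4))
E
python3 - <<'E'
from h import *
s,d=wrist("w1")
go((.677,.059),-.275,.25,s)
E
```

```text
clock: 0.52
position: [0.375, 0.3774, 0.253]
ee_rot: [-0.0, 0.21, 0.978, -0.0]
contact_force: [0.1, 1.1, -0.7]
width: 0.0853
gripper_force: 0.0
clock: 0.93
position: [0.5127, 0.2321, 0.253]
ee_rot: [-0.0, 0.211, 0.978, -0.0]
contact_force: [0.5, 0.2, 0.1]
width: 0.085
gripper_force: 0.0
clock: 1.35
position: [0.6501, 0.0871, 0.2528]
ee_rot: [-0.001, 0.211, 0.977, -0.0]
contact_force: [0.5, 0.6, 0.7]
width: 0.0855
gripper_force: 0.0
clock: 1.77
position: [0.6768, 0.0593, 0.2523]
ee_rot: [-0.001, 0.493, 0.87, -0.0]
contact_force: [-0.1, 1.0, -0.2]
width: 0.0852
gripper_force: 0.0
clock: 2.18
position: [0.6765, 0.0598, 0.2526]
ee_rot: [-0.001, 0.728, 0.686, -0.0]
contact_force: [0.5, -0.4, 0.0]
width: 0.0856
gripper_force: 0.0
clock: 2.52
position: [0.6766, 0.0598, 0.2528]
ee_rot: [-0.0, 0.796, 0.605, -0.0]
contact_force: [-0.2, -1.1, -0.7]
width: 0.0854
gripper_force: 0.0
t 2.52 TCP [0.6766 0.0598 0.2528] yang -0.271 q1,q6 [-0.01  0.26] | turn 0.004 shift before turn [-0.0007  0.0006  0.0028] after [-0.0007  0.0006  0.0028]
```

View pics/w1.png

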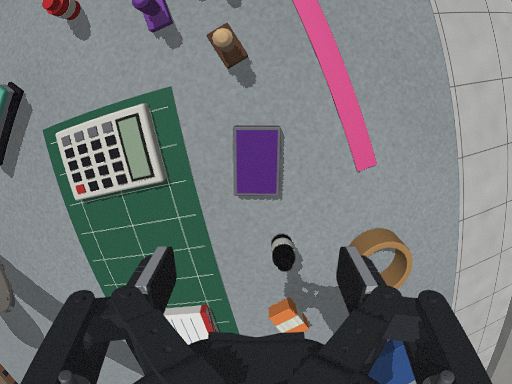

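The wrist view shows the pad at (258,161), the stamp at (227,45), black ink at (283,252), staples at (290,315), the calculator at (110,150), and red ink at (62,8). I'll measure from this view.

Run:
```python
from h import *
d=dict(np.load("w1.npz"))
def f(n,z,lo,hi,roi):
    c=blob(d,lo,hi,roi=roi);ctr,sz,t=rect(castw(d,c,z));x,y=c.mean(0);print(n,len(c),(x.round(),y.round()),ctr.round(4),np.round(sz,1),round(t,3))
print(d["camera_matrix"][0],cv2.cvtColor(d["img"],cv2.COLOR_RGB2HSV)[[130,161,55,40,190,75],[258,258,235,226,258,150]])
f("pad purple",.018,(120,80,60),(160,255,255),(220,115,295,210))
f("calc",.02,(0,0,150),(60,50,255),(40,90,170,205))
f("stamp foot",.014,(0,60,10),(20,255,110),(200,20,255,75))
f("handle",.064,(8,60,140),(25,255,255),(200,20,255,60))
f("staples",.028,(3,120,120),(20,255,255),(262,290,312,340))
c=cv2.approxPolyDP(blob(d,(60,60,30),(95,255,140),roi=(40,80,240,250)).reshape(-1,1,2),4,True)[:,0]
for p in c: print(p,castw(d,p,.001).round(4))
```

```text
[297.31863964   0.         255.92889348] [[135 144 117]
 [136 163 119]
 [ 10  95  62]
 [ 17  92 147]
 [135 159 119]
 [103  12 147]]
pad purple 204 (np.float64(256.0), np.float64(161.0)) [0.6771 0.0592] [80. 50.] 1.3
calc 315 (np.float64(110.0), np.float64(153.0)) [0.4855 0.1271] [147.2 102.3] -0.08
stamp foot 107 (np.float64(227.0), np.float64(45.0)) [0.6817 0.2074] [50.4 29.2] -1.303
handle 48 (np.float64(221.0), np.float64(35.0)) [0.6808 0.2098] [19.3 15.6] 0.433
staples 72 (np.float64(281.0), np.float64(312.0)) [ 0.6515 -0.1713] [43.1 39.7] 0.336
[170  86] [[0.5978 0.1821]]
[ 43 129] [[0.3811 0.1997]]
[ 83 249] [[ 0.3633 -0.0028]]
[ 98 249] [[ 0.3938 -0.0088]]
[ 98 244] [[ 0.3986 -0.0004]]
[100 249] [[ 0.3977 -0.0096]]
[186 247] [[ 0.5431 -0.038 ]]
[177 218] [[0.5472 0.0091]]
[170 218] [[0.5371 0.0117]]
[177 216] [[0.5483 0.012 ]]
[172 193] [[0.5537 0.0459]]
[179 216] [[0.5512 0.0112]]
[196 214] [[0.576  0.0078]]
[180 218] [[0.5515 0.008 ]]
[189 247] [[ 0.5475 -0.039 ]]
[204 246] [[ 0.5699 -0.0429]]
[190 249] [[ 0.5478 -0.0426]]
[212 249] [[ 0.5797 -0.0505]]
```

```bash
python3 -m handwheel '0 0 0.04 0; 0 0 0.04 0; 0 0 0.04 0; 0 0 0.04 0; 0 0 0.03 0' | head -2
python3 -m handwheel '0 0 0.02 0; 0 0 0.017 0; 0 0 0 0' 
python3 -m handwheel '0 0 0 0; 0 0 0 0; 0 0 0 0; 0 0 0 0; 0 0 0 0' 0 40
python3 -m handwheel '0 0 0 0; 0 0 0 0; 0 0 0 0'
```

```text
clock: 2.98
position: [0.6751, 0.0598, 0.0599]
clock: 3.23
position: [0.6738, 0.0598, 0.0218]
ee_rot: [-0.003, 0.797, 0.605, -0.003]
contact_force: [-0.5, 0.6, -0.5]
width: 0.0854
gripper_force: 0.0
clock: 3.65
position: [0.6782, 0.0598, 0.0284]
ee_rot: [0.001, 0.797, 0.604, 0.002]
contact_force: [0.5, 0.3, 4.3]
width: 0.0562
gripper_force: 43.7
clock: 3.9
position: [0.6782, 0.0598, 0.0283]
ee_rot: [0.001, 0.797, 0.604, 0.001]
contact_force: [0.2, -0.3, 6.2]
width: 0.0565
gripper_force: 43.9
```

```bash
python3 -m handwheel '0 0 -0.03 0; 0 0 -0.03 0; 0 0 -0.03 -0.096; 0 0 0 -0.096; 0 0 0 0' 
python3 -c "
from h import *
go((.4718,-.0335),-.079,.12)"
```

```text
clock: 4.32
position: [0.678, 0.0598, 0.1189]
ee_rot: [0.002, 0.735, 0.678, 0.002]
contact_force: [0.3, 0.5, -2.7]
width: 0.0566
gripper_force: 43.6
t 4.32 TCP [0.678  0.0598 0.1189] yang -0.08 q1,q6 [-0.01  0.07] | turn -0.001 shift before turn [-0.1096 -0.198  -0.0021] after [-0.1093 -0.1982 -0.0021]
```

```bash
python3 -m handwheel '-0.0182 -0.033 0 0; -0.0182 -0.033 0 0; -0.0182 -0.033 0 0; -0.0182 -0.033 0 0; -0.0182 -0.033 0 0' |head -2
python3 -m handwheel '-0.0183 -0.033 0 0; 0 0 0 0; 0 0 0 0; 0 0 0 0'
python3 - <<'E'
from h import *
s,d=wrist("w2");go((.4718,-.0335),-.079,.12,s)
E
```

```text
clock: 4.73
position: [0.5017, -0.0175, 0.1148]
clock: 5.07
position: [0.4705, -0.0329, 0.116]
ee_rot: [-0.0, 0.736, 0.677, 0.0]
contact_force: [-0.4, 0.1, -2.5]
width: 0.0569
gripper_force: 43.8
t 5.07 TCP [ 0.4705 -0.0329  0.116 ] yang -0.084 q1,q6 [-0.22 -0.13] | turn -0.005 shift before turn [-0.0004  0.0013 -0.004 ] after [-0.0005  0.0013 -0.004 ]
```

View pics/w2.png

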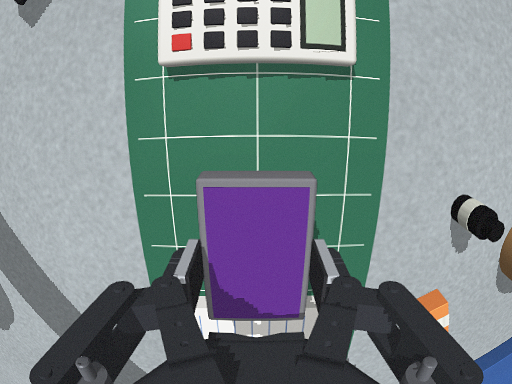

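The pad is held square at (257,245), between the mat's edges. The calculator edge is at row 63. I'll measure the pad in the hand and the mat's mid line.

Run:
```python
from h import *
d=dict(np.load("w2.npz"))
c=blob(d,(120,80,40),(160,255,255),roi=(180,150,330,330));print("pad",*[np.round(v,4) for v in rect(castw(d,c,.1057))])
hsv=cv2.cvtColor(d["img"],cv2.COLOR_RGB2HSV);m=cv2.inRange(hsv,(60,60,30),(95,255,160))
c0=np.array([.4718,-.0335]);a=-.079;ex=np.array([np.cos(a),np.sin(a)]);ey=np.array([-ex[1],ex[0]])
for r in (110,165,215):
    xs=np.where(m[r,100:420])[0]+100;p=castw(d,[(xs.min()-.5,r),(xs.max()+.5,r)],.001)-c0
    print(r,xs.min(),xs.max(),"mat-frame x",(p@ex).round(4),"y",(p@ey).round(4))
# near edge of calculator top
g=hsv[:,:,1]
for x in (200,257,320):
    col=np.where(m[50:100,x])[0].min()+50;p=castw(d,(x,col-4),.02)-c0;print("calc edge",x,col,(p@ey).round(4),(castw(d,(x,col-.5),.0)-c0)@ey)
```

```text
pad [ 0.4708 -0.0338] [81.0742 50.6207] 1.4862
110 126 388 mat-frame x [-0.1102  0.1108] y [0.0753 0.0743]
165 130 383 mat-frame x [-0.111   0.1102] y [0.0275 0.0263]
215 137 377 mat-frame x [-0.1108  0.1105] y [-0.0197 -0.0208]
calc edge 200 65 [0.1087] [0.10820447]Traceback (most recent call last):
  File "<stdin>", line 12, in <module>
    return umr_minimum(a, axis, None, out, keepdims, initial, where)
ValueError: zero-size array to reduction operation minimum which has no identity
```

```bash
python3 -m handwheel '0 0.001 0.035 -0.005; 0 0 0.03 0; 0 0 0.015 0; 0 0 0.005 0; 0 0 0 0' 
python3 -m handwheel '0 0 0.002 0; 0 0 0 0; 0 0 0 0'
python3 -c "
from h import *
go((.4718,-.0335),-.079,.12)"
```

```text
clock: 5.53
position: [0.4716, -0.0325, 0.03]
ee_rot: [-0.001, 0.734, 0.679, -0.001]
contact_force: [0.2, -0.3, -0.5]
width: 0.0564
gripper_force: 43.8
clock: 5.78
position: [0.4727, -0.0331, 0.0302]
ee_rot: [0.001, 0.734, 0.679, 0.001]
contact_force: [-0.3, -0.1, -2.1]
width: 0.0565
gripper_force: 43.7
t 5.78 TCP [ 0.4727 -0.0331  0.0302] yang -0.077 q1,q6 [-0.22 -0.14] | turn 0.002 shift before turn [-0.0005 -0.0006 -0.0898] after [-0.0005 -0.0006 -0.0898]
```

```bash
python3 -m handwheel '0.0004 -0.001 0.001 0; 0 0 0.002 0; 0 0 0 0'
python3 -m handwheel '0 0 0 0; 0 0 0 0; 0 0 0 0;0 0 0 0' 0.085 
python3 -m handwheel '0 0 -0.03 0; 0 0 -0.04 0; 0 0 -0.04 0;0 0 -0.04 0; 0 0 -0.04 0' 
python3 -m handwheel '0 0 0 0; 0 0 0 0' | head -2
python3 - <<'E'
from h import *
s,d=wrist("w3")
c=blob(d,(120,80,40),(160,255,255),roi=(180,100,330,330));print("pad",*[np.round(v,4) for v in rect(castw(d,c,.018))])
go((.6815,.2085),-1.303,.20,s)
E
```

```text
clock: 6.03
position: [0.4713, -0.0326, 0.0282]
ee_rot: [0.001, 0.734, 0.679, 0.001]
contact_force: [-2.9, 1.2, 13.3]
width: 0.0564
gripper_force: 45.3
clock: 6.37
position: [0.4706, -0.0325, 0.0263]
ee_rot: [0.0, 0.734, 0.679, 0.0]
contact_force: [0.1, -0.8, -1.0]
width: 0.0852
gripper_force: 0.0
clock: 6.78
position: [0.47, -0.0324, 0.218]
ee_rot: [-0.0, 0.734, 0.679, -0.0]
contact_force: [0.9, -0.3, 0.1]
width: 0.0854
gripper_force: 0.0
clock: 6.95
position: [0.472, -0.0328, 0.2187]
pad [ 0.471  -0.0332] [79.0345 49.997 ] 1.4918
t 6.95 TCP [ 0.472  -0.0328  0.2187] yang -0.077 q1,q6 [-0.22 -0.14] | turn 1.226 shift before turn [0.2567 0.1902 0.0196] after [ 0.2658 -0.1773  0.0196]
```

```bash
python3 -m handwheel '0 0 0 -0.115; 0 0 0 -0.115; 0 0 0 -0.115; 0.0221 0.0332 0 0; 0.0221 0.0332 0 0' |head -2
python3 -m handwheel '0.0221 0.0332 0 0; 0.0221 0.0332 0 0;0.0221 0.0332 0 0; 0.0221 0.0332 0 0; 0.0221 0.0332 0 0' |head -2
python3 -m handwheel '0.0221 0.0332 0 0; 0 0 0 0; 0 0 0 0' |head -2
python3 - <<'E'
from h import *
s,d=wrist("w4");go((.6815,.2085),.268,.12,s)
def f(n,z,lo,hi,roi):
    c=blob(d,lo,hi,roi=roi);ctr,sz,t=rect(castw(d,c,z));x,y=c.mean(0);print(n,len(c),(x.round(),y.round()),ctr.round(4),np.round(sz,1),round(t,3))
f("foot",.014,(0,60,10),(20,255,110),(190,100,330,260))
f("handle",.064,(8,60,120),(25,255,255),(190,100,330,260))
f("redcap",.06,(0,150,60),(6,255,255),(0,0,512,250))
E
```

```text
clock: 7.42
position: [0.5214, 0.0272, 0.214]
clock: 7.83
position: [0.6534, 0.1796, 0.2129]
clock: 8.08
position: [0.6795, 0.2098, 0.2117]
t 8.08 TCP [0.6795 0.2098 0.2117] yang 0.27 q1,q6 [ 0.2  -0.07] | turn 0.002 shift before turn [-0.0018  0.0022  0.0916] after [-0.0018  0.0022  0.0916]
foot 207 (np.float64(258.0), np.float64(174.0)) [0.6819 0.2075] [52.1 27.9] -1.31
handle 70 (np.float64(258.0), np.float64(179.0)) [0.6799 0.2144] [25.5 20. ] -1.298
redcap 136 (np.float64(117.0), np.float64(9.0)) [0.4966 0.3412] [38.2 24.6] 0.065
```

View pics/w4.png

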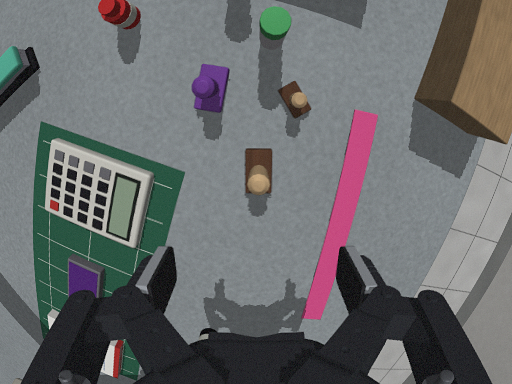

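The stamp is at (258,172), with the small brown one (295,98) and the purple one (210,88) well clear of it. I'll go down and grip the handle.

```bash
python3 -m handwheel '-0.0027 0.0015 0.038 0; 0 0 0.038 0; 0 0 0.038 0; 0 0 0.03 0; 0 0 0.015 0' | head -2
python3 -m handwheel '0 0 0.01 0; 0 0 0 0; 0 0 0 0' | head -2
python3 -m handwheel '0 0 0 0; 0 0 0 0; 0 0 0 0; 0 0 0 0; 0 0 0 0' 0 40 
python3 -m handwheel '0 0 0 0; 0 0 0 0; 0 0 0 0; 0 0 0 0'
```

```text
clock: 8.55
position: [0.6772, 0.2037, 0.0518]
clock: 8.8
position: [0.6817, 0.2053, 0.0475]
clock: 9.22
position: [0.6823, 0.2062, 0.0481]
ee_rot: [0.0, 0.606, 0.795, 0.001]
contact_force: [-0.7, -0.1, 0.2]
width: 0.0251
gripper_force: 0.0
clock: 9.55
position: [0.6822, 0.2062, 0.0482]
ee_rot: [0.0, 0.606, 0.795, 0.0]
contact_force: [-0.8, 0.2, 5.1]
width: 0.0204
gripper_force: 39.2
```

```bash
python3 -m handwheel '0 0 -0.03 0; 0 0 -0.03 0; 0 0 -0.03 0.117; 0 0 0 0.117; 0 0 0 0.115' 
python3 -m handwheel '0 0 0 0;0 0 0 0' |head -2
python3 - <<'E'
from h import *
s,d=wrist("w5");go((.4712,-.0333),-.079,.14,s)
def f(n,z,lo,hi,roi):
    c=blob(d,lo,hi,roi=roi);ctr,sz,t=rect(castw(d,c,z));x,y=c.mean(0);print(n,len(c),(x.round(),y.round()),ctr.round(4),np.round(sz,1),round(t,3))
f("foot",s["position"][2]-.0482+.014,(0,60,10),(20,255,110),(190,150,330,384))
E
```

```text
clock: 9.97
position: [0.6835, 0.2065, 0.1399]
ee_rot: [0.001, 0.737, 0.676, 0.002]
contact_force: [-0.4, 0.3, -1.3]
width: 0.0205
gripper_force: 39.3
clock: 10.13
position: [0.6816, 0.206, 0.1365]
t 10.13 TCP [0.6816 0.206  0.1365] yang -0.078 q1,q6 [0.2  0.27] | turn 0.001 shift before turn [-0.255  -0.1911 -0.0032] after [-0.2552 -0.1909 -0.0032]
foot 302 (np.float64(257.0), np.float64(227.0)) [0.6821 0.2087] [55.  29.3] 1.493
```

View pics/w5.png

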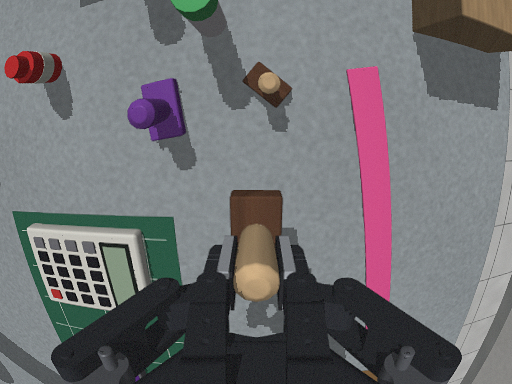

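The stamp is held square, its foot at (257,225). I'll carry it to the pad.

```bash
python3 -m handwheel '-0.032 -0.0239 0 0; -0.032 -0.0239 0 0; -0.032 -0.0239 0 0; -0.032 -0.0239 0 0; -0.032 -0.0239 0 0' |head -2
python3 -m handwheel '-0.032 -0.0239 0 0; -0.032 -0.0239 0 0; -0.032 -0.0239 0 0; 0 0 0 0; 0 0 0 0' |head -2
python3 - <<'E'
from h import *
s,d=wrist("w6");go((.4712,-.0333),-.079,.0662,s)
c=blob(d,(120,80,40),(160,255,255),roi=(150,60,360,384));print("pad",*[np.round(v,4) for v in rect(castw(d,c,.018))])
E
```

```text
clock: 10.6
position: [0.5482, 0.0553, 0.1365]
clock: 11.02
position: [0.4693, -0.0347, 0.1371]
t 11.02 TCP [ 0.4693 -0.0347  0.1371] yang -0.083 q1,q6 [-0.22 -0.14] | turn -0.004 shift before turn [0.0015 0.0018 0.0709] after [0.0015 0.0018 0.0709]
pad [ 0.4719 -0.033 ] [80.0044 50.2914] 1.4912
```

View pics/w6.png

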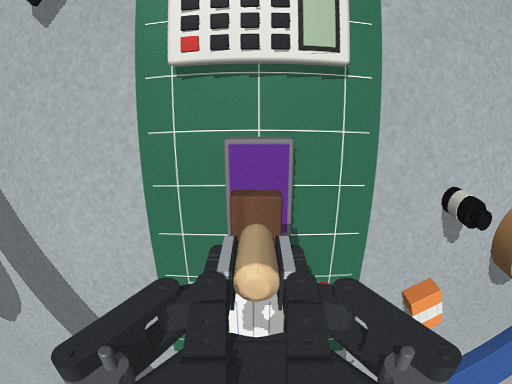

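```bash
python3 -m handwheel '0.001 0.0017 0.03 -0.004; 0 0 0.025 0; 0 0 0.01 0; 0 0 0.003 0; 0 0 0 0' |head -2
python3 -m handwheel '0 0 0 0;0 0 0 0; 0 0 0 0'
python3 -c "
from h import *
go((.471,-.0337),-.079,.0662)"
```

```text
clock: 11.48
position: [0.4731, -0.0317, 0.0683]
clock: 11.73
position: [0.4735, -0.0326, 0.0702]
ee_rot: [0.001, 0.734, 0.68, 0.001]
contact_force: [0.1, 0.1, -1.4]
width: 0.0203
gripper_force: 39.4
t 11.73 TCP [ 0.4735 -0.0326  0.0702] yang -0.076 q1,q6 [-0.22 -0.14] | turn 0.003 shift before turn [-0.0013 -0.0025  0.004 ] after [-0.0013 -0.0025  0.004 ]
```

```bash
python3 -m handwheel '-0.0008 -0.0018 0.002 0; 0 0 0.001 0; 0 0 0 0; 0 0 0 0'
python3 -m handwheel '0 0 0.0005 0; 0 0 0 0; 0 0 0 0'
```

```text
clock: 12.07
position: [0.4706, -0.0334, 0.0664]
ee_rot: [0.0, 0.734, 0.679, 0.0]
contact_force: [-0.6, -0.3, -0.3]
width: 0.0205
gripper_force: 39.4
clock: 12.32
position: [0.4707, -0.0335, 0.0661]
ee_rot: [0.0, 0.734, 0.679, 0.0]
contact_force: [-1.3, -0.5, 2.9]
width: 0.0208
gripper_force: 39.8
```

```bash
python3 -m handwheel '0 0 0 0; 0 0 0 0; 0 0 0 0; 0 0 0 0; 0 0 0 0' 0.06
python3 -m handwheel '0 0 -0.02 0; 0 0 -0.03 0; 0 0 -0.03 0; 0 0 -0.03 0.12; 0 0 -0.03 0.12' | head -2
python3 -m handwheel '0 0 -0.01 0.12; 0 0 0 0.12; 0 0 0 0.12; 0 0 0 0.12; 0 0 0 0.12' 0.085| head -2
python3 -m handwheel '0 0 0 0.12; 0 0 0 0.12; 0 0 0 0.12; 0 0 0 0.12; 0 0 0 0.12' | head -2
python3 -m handwheel '0 0 0 0.13;0 0.038 0 0; 0 0.038 0 0; 0 0.038 0 0; 0 0.038 0 0' | head -2
python3 -m handwheel '0 0.038 0 0; 0 0.038 0 0; 0 0.038 0 0; 0 0.038 0 0; 0 0.038 0 0' | head -2
python3 -m handwheel '0 0 0 0; 0 0 0 0;0 0 0 0' | head -2
python3 - <<'E'
from h import *
s,d=wrist("w7");go((.4457,-.3755),-1.65,.2,s)
E
```

```text
clock: 12.73
position: [0.4707, -0.0334, 0.0657]
ee_rot: [-0.0, 0.734, 0.679, 0.0]
contact_force: [-0.2, -0.5, 0.2]
width: 0.0602
gripper_force: 0.0
clock: 13.15
position: [0.4703, -0.0333, 0.2071]
clock: 13.57
position: [0.4705, -0.0333, 0.2159]
clock: 13.98
position: [0.4705, -0.0333, 0.2157]
clock: 14.4
position: [0.4595, -0.1862, 0.2158]
clock: 14.82
position: [0.4457, -0.3763, 0.2156]
clock: 15.07
position: [0.4459, -0.3741, 0.2152]
t 15.07 TCP [ 0.4459 -0.3741  0.2152] yang -1.643 q1,q6 [-0.82  0.82] | turn 0.007 shift before turn [-0.0001  0.0015  0.0152] after [-0.0001  0.0015  0.0152]
```

View pics/w7.png

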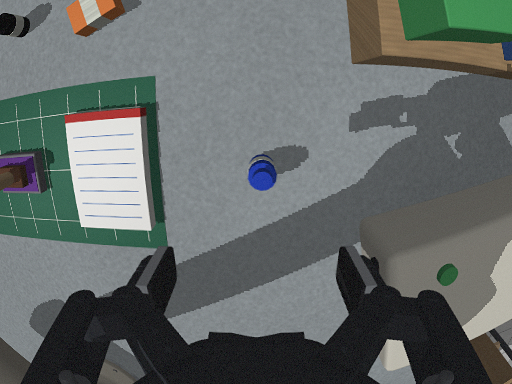

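The blue bottle is at (262,172). I'll take its position from the cap rim's extremes.

```bash
cat >> h.py <<'E'
def bottle(d,s,lo,hi,roi):   # blob extremes -> centre: columns at cap (z .06), lowest row = cap rim nearest the palm, 10 mm in
    c=blob(d,lo,hi,roi=roi);x0,x1=c[:,0].min()-.5,c[:,0].max()+.5;yb=c[:,1].max()+.5;yt=c[:,1].min()
    ax=pose(s)[:2,0];p=castw(d,((x0+x1)/2,yb),.06)[0];print("px",x0,x1,yt,yb,"cap-rim est",(p+ax*.010).round(4))
    m=castw(d,[(x0,yb-9),(x1,yb-9)],.06);print("width at .06",np.linalg.norm(m[1]-m[0]).round(4))
E
python3 - <<'E'
from h import *
from rig import readout
s=readout.get_state();d=dict(np.load("w7.npz"))
bottle(d,s,(105,120,50),(130,255,255),(235,140,290,200))
m=cv2.inRange(cv2.cvtColor(d["img"],cv2.COLOR_RGB2HSV),(105,120,50),(130,255,255))[145:200,240:285]
for r in m[::2]: print(''.join('#' if v else '.' for v in r))
E
```

```text
px 247.5 276.5 160 190.5 cap-rim est [ 0.4453 -0.3799]
width at .06 0.0282
.............................................
.............................................
.............................................
.............................................
.............................................
.................##########..................
.............###............##...............
............#..................#.............
.................############................
..............#################..............
............#####################............
..........########################...........
.........##########################..........
.........###########################.........
.........###########################.........
........############################.........
........############################.........
........############################.........
.........###########################.........
..........#########################..........
...........######################............
.............##################..............
.................###########.................
.............................................
.............................................
.............................................
.............................................
.............................................
```

Run:
```python
from h import *
d=dict(np.load("w7.npz"))
im=d["img"][140:205,230:295];cv2.imwrite("pics/c7.png",cv2.resize(im,(520,520),interpolation=0)[:,:,::-1])
for y in (174,176,178): print(y,castw(d,(262,y),.045).round(4),castw(d,(262,y),.06).round(4))
d=dict(np.load("top0.npz"));c=blob(d,(110,120,60),(130,255,255),roi=(365,212,395,240));print(c.min(0),c.max(0))
```

```text
174 [[ 0.448  -0.3803]] [[ 0.4521 -0.3803]]
176 [[ 0.4459 -0.3801]] [[ 0.4501 -0.3801]]
178 [[ 0.4438 -0.38  ]] [[ 0.4481 -0.38  ]]
[376 222] [386 231]
```

View pics/c7.png

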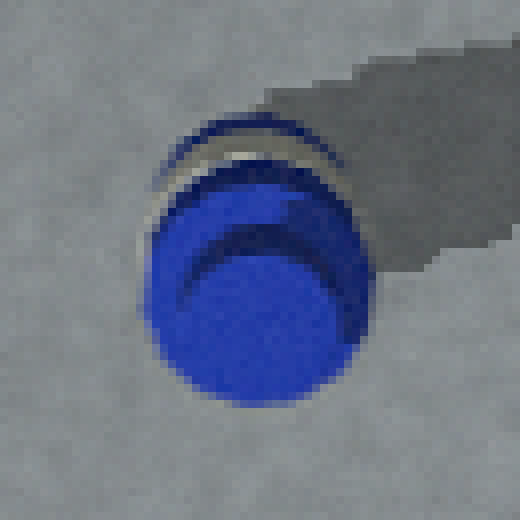

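The crop shows the cap top at (262.8,181) and the shoulder circle at (262.3,177). Both cast to (0.445,-0.380).

```bash
python3 -m handwheel '-0.0005 0.006 0.036 0.007; 0 0 0.038 0; 0 0 0.038 0; 0 0 0.038 0; 0 0 0.02 0' | head -2
python3 -m handwheel '0 0 0.01 0; 0 0 0 0; 0 0 0 0' | head -2
python3 -m handwheel '0 0 0 0; 0 0 0 0; 0 0 0 0; 0 0 0 0; 0 0 0 0' 0 30 | head -2
python3 -m handwheel '0 0 0 0; 0 0 0 0; 0 0 0 0; 0 0 0 0' 
python3 -c "
from h import *
a=-.079;ex=np.array([np.cos(a),np.sin(a)]);ey=np.array([-ex[1],ex[0]]);c=np.array([.4715,-.0332])
print(c+.064*ex+.04*ey,c+.064*ex-.04*ey)"
```

```text
clock: 15.53
position: [0.4439, -0.3766, 0.0422]
clock: 15.78
position: [0.4462, -0.3801, 0.0365]
clock: 16.2
position: [0.4457, -0.3808, 0.0368]
clock: 16.53
position: [0.4458, -0.3808, 0.0368]
ee_rot: [0.0, 0.999, -0.039, 0.001]
contact_force: [-0.4, 1.3, 6.5]
width: 0.0293
gripper_force: 29.5
[0.53845711 0.0016245 ] [ 0.53214368 -0.07812599]
```

```bash
python3 -m handwheel '0 0 -0.03 0; 0 0 -0.035 0; 0 0 -0.035 0; 0 0 -0.035 0; 0 0 0 0'  | head -2
python3 -m handwheel '0.0062 -0.0389 0 0; 0.0062 -0.0389 0 0; 0.0062 -0.0389 0 0; 0.0062 -0.0389 0 0; 0.0062 -0.0389 0 0' | head -2
python3 -m handwheel '0.0062 -0.0389 0 0; 0.0062 -0.0389 0 0; 0.0062 -0.0389 0 0; 0.0062 -0.0389 0 0; 0.0062 -0.0389 0 0' | head -2
python3 -m handwheel '0 0 0 0; 0 0 0 0;0 0 0 0' | head -2
python3 - <<'E'
from h import *
s,d=wrist("w8");go((.5385,.0016),-1.65,.0375,s)
E
```

```text
clock: 16.95
position: [0.4483, -0.3836, 0.1782]
clock: 17.37
position: [0.4912, -0.1873, 0.1702]
clock: 17.78
position: [0.5373, 0.0044, 0.1703]
clock: 18.03
position: [0.5371, 0.0023, 0.1703]
t 18.03 TCP [0.5371 0.0023 0.1703] yang -1.648 q1,q6 [-0.12  1.52] | turn 0.002 shift before turn [0.0015 0.0005 0.1328] after [0.0015 0.0005 0.1328]
```

View pics/w8.png

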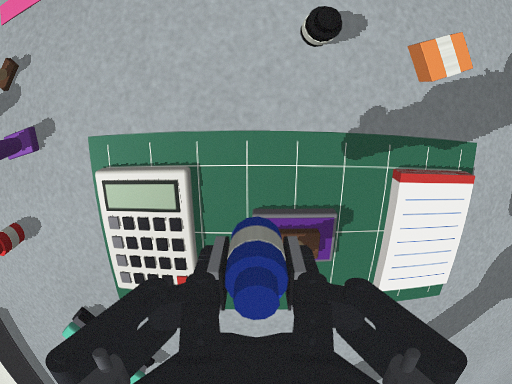

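The blue bottle is held upright over its place, with the stamp standing on the pad at (305,240). Lowering it now.

```bash
python3 -m handwheel '0.002 0.0005 0.035 0; 0 0 0.038 0; 0 0 0.03 0; 0 0 0.018 0; 0 0 0.007 0' | head -2
python3 -m handwheel '0 0 0 0; 0 0 0 0; 0 0 0 0; 0 0 0 0' 
python3 -c "
from h import *
go((.539,.0016),-1.65,.0368)
d=dict(np.load('w8.npz'))
for y in (298,302): print(castw(d,(257.5,y),.1703+.0232))"
```

```text
clock: 18.5
position: [0.5369, 0.0002, 0.0397]
clock: 18.83
position: [0.5408, 0.0014, 0.0444]
ee_rot: [0.0, 0.999, -0.039, 0.002]
contact_force: [0.3, 0.5, -0.8]
width: 0.0288
gripper_force: 30.1
t 18.83 TCP [0.5408 0.0014 0.0444] yang -1.649 q1,q6 [-0.13  1.52] | turn 0.001 shift before turn [-0.0019 -0.0001  0.0076] after [-0.0019 -0.0001  0.0076]
[[0.53913351 0.00160517]]
[[0.53690434 0.00177144]]
```

```bash
python3 -m handwheel '-0.001 0 0.005 0; 0 0 0.001 0; 0 0 0 0; 0 0 0 0' | head -2
python3 -m handwheel '0 0 0.001 0; 0 0 0 0; 0 0 0 0;0 0 0 0'
```

```text
clock: 19.17
position: [0.5385, 0.002, 0.0369]
clock: 19.5
position: [0.5386, 0.002, 0.0368]
ee_rot: [-0.0, 0.999, -0.039, 0.0]
contact_force: [-1.8, 1.6, 7.2]
width: 0.0293
gripper_force: 30.9
```

```bash
python3 -m handwheel '0 0 0 0; 0 0 0 0; 0 0 0 0; 0 0 0 0' 0.05
python3 -m handwheel '0 0 -0.02 0; 0 0 -0.035 0; 0 0 -0.04 0; 0 0 -0.04 0; 0 0 -0.04 0'  | head -2
python3 -m handwheel '-0.0084 -0.0376 0 0; -0.0084 -0.0376 0 0; -0.0084 -0.0376 0 0; -0.0084 -0.0376 0 0; -0.0084 -0.0376 0 0' 0.085 | head -2
python3 -m handwheel '-0.0084 -0.0376 0 0; -0.0084 -0.0376 0 0; -0.0084 -0.0376 0 0; -0.0084 -0.0376 0 0; 0 0 0 0' | head -2
python3 -m handwheel '0 0 0 0; 0 0 0 0' | head -2
python3 - <<'E'
from h import *
s,d=wrist("w9");go((.49,.345),-1.65,.2,s)
c=blob(d,(0,130,60),(8,255,255),roi=(200,100,330,240));x0,y0=c.min(0);x1,y1=c.max(0);print(x0,y0,x1,y1)
im=d["img"][y1-50:y1+15,x0-15:x0+50];a=cv2.resize(im,(520,520),interpolation=0)
cv2.imwrite("pics/c9.png",a[:,:,::-1]);print("crop origin",x0-15,y1-50,"x8")
E
```

```text
clock: 19.83
position: [0.5385, 0.002, 0.0357]
ee_rot: [-0.0, 0.999, -0.039, -0.0]
contact_force: [-0.7, -0.7, 0.2]
width: 0.05
gripper_force: 0.0
clock: 20.25
position: [0.538, 0.002, 0.2123]
clock: 20.67
position: [0.5108, 0.1941, 0.2109]
clock: 21.08
position: [0.4882, 0.352, 0.2104]
clock: 21.25
position: [0.4893, 0.3448, 0.2103]
t 21.25 TCP [0.4893 0.3448 0.2103] yang -1.648 q1,q6 [0.5  2.15] | turn 0.002 shift before turn [ 0.0006 -0.0003  0.0103] after [ 0.0006 -0.0003  0.0103]
240 163 267 193
crop origin 225 143 x8
```

View pics/c9.png

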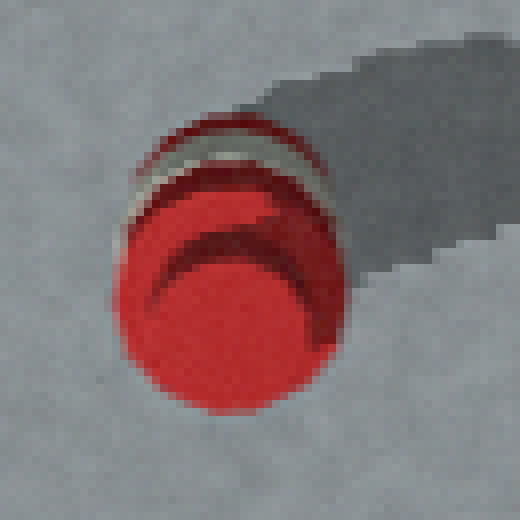

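The red bottle fills the crop: cap top centre at px (253.8,184.5), shoulder at (254,180.5).

Run:
```python
from h import *
d=dict(np.load("w9.npz"));a=castw(d,(253.8,184.5),.06)[0];b=castw(d,(254,180.5),.045)[0];print(a,b)
go((a+b)/2,-1.65,.036)
```

```text
[0.48704463 0.34665181] [0.48657881 0.3465492 ]
t 21.3 TCP [0.4896 0.3442 0.2105] yang -1.649 q1,q6 [0.5  2.15] | turn 0.001 shift before turn [-0.0029 -0.0024  0.1745] after [-0.0029 -0.0024  0.1745]
```

```bash
python3 -m handwheel '-0.0029 -0.002 0.036 0; 0 0 0.038 0; 0 0 0.038 0; 0 0 0.036 0; 0 0 0.018 0' | head -2
python3 -m handwheel '0 0 0.008 0; 0 0 0 0; 0 0 0 0' | head -2
python3 -m handwheel '0 0 0 0; 0 0 0 0; 0 0 0 0; 0 0 0 0; 0 0 0 0' 0 30 | head -2
python3 -m handwheel '0 0 0 0; 0 0 0 0; 0 0 0 0; 0 0 0 0' 
python3 -m handwheel '0 0 -0.03 0; 0 0 -0.035 0; 0 0 -0.035 0; 0 0 -0.035 0; 0 0 0 0'  | head -2
python3 -c "
from h import *
go((.5321,-.0781),-1.65,.17)"
```

```text
clock: 21.72
position: [0.4849, 0.3441, 0.0409]
clock: 21.97
position: [0.488, 0.3468, 0.0376]
clock: 22.38
position: [0.4873, 0.3478, 0.0378]
clock: 22.72
position: [0.4873, 0.3477, 0.0378]
ee_rot: [-0.0, 0.999, -0.039, 0.001]
contact_force: [-0.4, -0.7, 5.8]
width: 0.0289
gripper_force: 29.6
clock: 23.13
position: [0.4906, 0.3496, 0.1793]
t 23.13 TCP [0.4906 0.3496 0.1793] yang -1.649 q1,q6 [0.5  2.15] | turn 0.001 shift before turn [0.0746 0.4233 0.0068] after [0.0752 0.4232 0.0068]
```

```bash
python3 -m handwheel '0.0071 0.0383 0 0; 0.0071 0.0383 0 0; 0.0071 0.0383 0 0; 0.0071 0.0383 0 0; 0.0071 0.0383 0 0' | head -2
python3 -m handwheel '0.0071 0.0383 0 0; 0.0071 0.0383 0 0; 0.0071 0.0383 0 0; 0.0071 0.0383 0 0; 0.0071 0.0383 0 0' | head -2
python3 -m handwheel '0.0071 0.0383 0 0; 0 0 0 0; 0 0 0 0;0 0 0 0' | head -2
python3 - <<'E'
from h import *
s,d=wrist("w10");go((.5321,-.0781),-1.65,.0378,s)
E
```

```text
clock: 23.55
position: [0.5067, 0.1522, 0.1713]
clock: 23.97
position: [0.5272, -0.0417, 0.1713]
clock: 24.3
position: [0.5312, -0.0784, 0.1711]
t 24.3 TCP [ 0.5312 -0.0784  0.1711] yang -1.65 q1,q6 [-0.28  1.37] | turn -0.0 shift before turn [ 0.0011 -0.0003  0.1333] after [ 0.0011 -0.0003  0.1333]
```

View pics/w10.png

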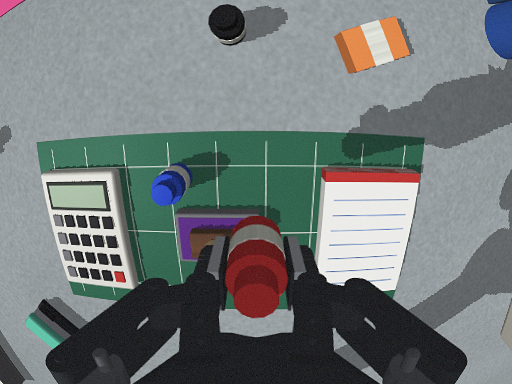

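Red is held behind the right end of the pad and blue stands at (170,185). Lowering.

```bash
python3 -m handwheel '0 0 0.035 0; 0 0 0.038 0; 0 0 0.03 0; 0 0 0.018 0; 0 0 0.006 0' | head -2
python3 -m handwheel '0 0 0 0; 0 0 0 0; 0 0 0 0; 0 0 0 0' | head -2
python3 -m handwheel '0 0 0.002 0; 0 0 0 0; 0 0 0 0; 0 0 0 0' 
python3 -c "
from h import *
go((.5321,-.0781),-1.65,.0378)"
```

```text
clock: 24.77
position: [0.5292, -0.0762, 0.0417]
clock: 25.1
position: [0.5331, -0.0787, 0.0464]
clock: 25.43
position: [0.5319, -0.0788, 0.0431]
ee_rot: [0.0, 0.999, -0.039, 0.0]
contact_force: [0.1, 0.0, -0.0]
width: 0.0288
gripper_force: 30.1
t 25.43 TCP [ 0.5319 -0.0788  0.0431] yang -1.649 q1,q6 [-0.28  1.37] | turn 0.001 shift before turn [ 0.0001 -0.0007  0.0053] after [ 0.0001 -0.0007  0.0053]
```

```bash
python3 -m handwheel '0.0006 -0.0005 0.003 0; 0 0 0.002 0; 0 0 0 0; 0 0 0 0' | head -2
python3 -m handwheel '0 0 0.001 0; 0 0 0 0; 0 0 0 0' | head -4
```

```text
clock: 25.77
position: [0.5326, -0.0783, 0.0378]
clock: 26.02
position: [0.5327, -0.0783, 0.0378]
ee_rot: [0.0, 0.999, -0.039, 0.0]
contact_force: [-1.5, 0.6, 8.6]
```

```bash
python3 -m handwheel '0 0 0 0; 0 0 0 0; 0 0 0 0; 0 0 0 0' 0.05 | head -2
python3 -m handwheel '0 0 -0.02 0; 0 0 -0.035 0; 0 0 -0.04 0; 0 0 -0.04 0; 0 0 -0.04 0'  | head -2
python3 -m handwheel '0 0 0 0; 0 0 0 0' 0.085 | head -2
python3 - <<'E'
from h import *
s,d=wrist("w11")
hsv=cv2.cvtColor(d["img"],cv2.COLOR_RGB2HSV)
m=cv2.inRange(hsv,(3,120,90),(20,255,255));m[:, :200]=0;m[250:]=0
m=cv2.morphologyEx(m,cv2.MORPH_CLOSE,np.ones((25,25)))
c=max(cv2.findContours(m,0,cv2.CHAIN_APPROX_NONE)[0],key=cv2.contourArea)[:,0]
ctr,sz,t=rect(castw(d,c,.028));print(c.mean(0),ctr,sz,t)
go(ctr,-1.65,.2,s)
E
```

```text
clock: 26.35
position: [0.5323, -0.0782, 0.0364]
clock: 26.77
position: [0.5319, -0.0781, 0.2132]
clock: 26.93
position: [0.534, -0.0787, 0.2143]
[357.14044944  54.2247191 ] [ 0.6572757  -0.19622874] (66.81190490722656, 39.76933288574219) -1.253109538124539
t 26.93 TCP [ 0.534  -0.0787  0.2143] yang -1.649 q1,q6 [-0.28  1.37] | turn 0.001 shift before turn [0.132  0.1076 0.0153] after [0.1321 0.1074 0.0153]
```

View pics/w11.png

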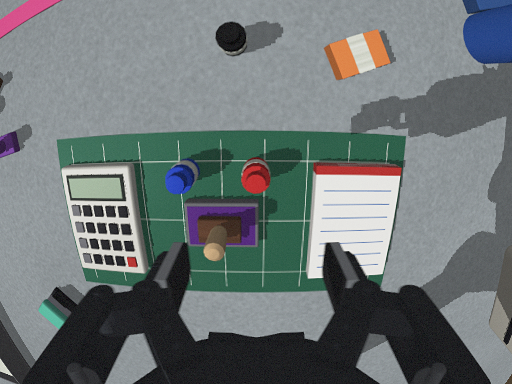

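Blue (180,178) and red (256,177) stand behind the pad, with the stamp on it. Staples are at (358,54). I'll go there and look.

```bash
python3 -m handwheel '0.0264 0.0215 0 0; 0.0264 0.0215 0 0; 0.0264 0.0215 0 0; 0.0264 0.0215 0 0; 0.0264 0.0215 0 0'  | head -2
python3 -m handwheel '0 0 0 -0.1; 0 0 0 -0.1; 0 0 0 -0.1; 0 0 0 -0.1; 0 0 0 0'  | head -2
python3 -m handwheel '0 0 0 0; 0 0 0 0'  | head -2
python3 - <<'E'
from h import *
s,d=wrist("w12")
hsv=cv2.cvtColor(d["img"],cv2.COLOR_RGB2HSV)
m=cv2.inRange(hsv,(3,110,150),(20,255,255));m[:, :180]=0;m[250:]=0
m=cv2.morphologyEx(m,cv2.MORPH_CLOSE,np.ones((25,25)))
c=max(cv2.findContours(m,0,cv2.CHAIN_APPROX_NONE)[0],key=cv2.contourArea)[:,0]
ctr,sz,t=rect(castw(d,c,.028));print(c.min(0),c.max(0),ctr,sz,t)
go(ctr,t,.025,s)
im=d["img"][100:240,190:330];cv2.imwrite("pics/c12.png",cv2.resize(im,(560,560),interpolation=0)[:,:,::-1])
E
```

```text
clock: 27.4
position: [0.6554, -0.1963, 0.2086]
clock: 27.82
position: [0.6545, -0.1954, 0.2084]
clock: 27.98
position: [0.6551, -0.1955, 0.2102]
[233 153] [289 189] [ 0.65845367 -0.19948228] (59.32984924316406, 39.6140251159668) -1.2516443001822912
t 27.98 TCP [ 0.6551 -0.1955  0.2102] yang -1.251 q1,q6 [-0.39  0.86] | turn 0.001 shift before turn [0.0024 0.0052 0.1851] after [0.0024 0.0052 0.1851]
```

View pics/c12.png

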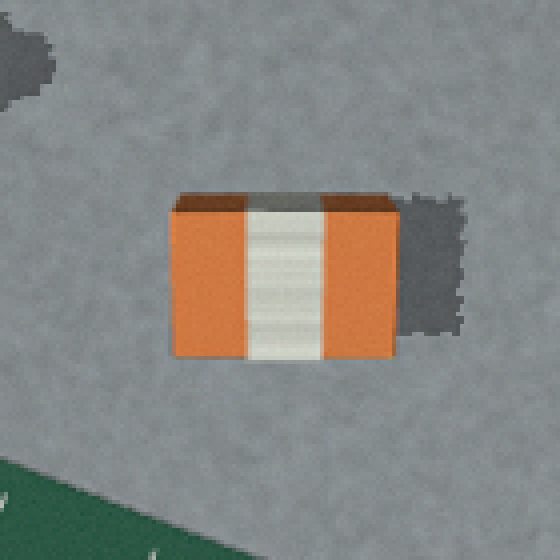

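The carton's top face is clean at (261,171) and measures 59x40 mm, as it should.

```bash
python3 -m handwheel '0.0024 0.0052 0.037 0; 0 0 0.039 0; 0 0 0.039 0; 0 0 0.037 0; 0 0 0.02 0' | head -2
python3 -m handwheel '0 0 0.008 0; 0 0 0 0; 0 0 0 0; 0 0 0 0' 
python3 -m handwheel '0 0 0 0; 0 0 0 0; 0 0 0 0; 0 0 0 0; 0 0 0 0' 0 40 
python3 -m handwheel '0 0 -0.03 0; 0 0 -0.035 0; 0 0 -0.035 0; 0 0 0 0; 0 0 0 0'  
python3 -c "
from h import *
go((.4591,-.1928),-1.65,.13)"
```

```text
clock: 28.45
position: [0.6567, -0.1987, 0.0349]
clock: 28.78
position: [0.6612, -0.2005, 0.034]
ee_rot: [0.001, 0.987, 0.16, 0.002]
contact_force: [0.6, 0.0, -0.2]
width: 0.0847
gripper_force: 0.0
clock: 29.2
position: [0.6607, -0.2003, 0.0339]
ee_rot: [0.001, 0.987, 0.16, 0.002]
contact_force: [-1.6, 0.7, 6.1]
width: 0.0591
gripper_force: 44.7
clock: 29.62
position: [0.6611, -0.2005, 0.135]
ee_rot: [0.002, 0.987, 0.16, 0.003]
contact_force: [0.1, 1.0, -1.1]
width: 0.0586
gripper_force: 44.0
t 29.62 TCP [ 0.6611 -0.2005  0.135 ] yang -1.249 q1,q6 [-0.4   0.85] | turn 0.401 shift before turn [-0.1892 -0.0712  0.0038] after [-0.202   0.0083  0.0038]
```

```bash
python3 -m handwheel '0 0 0 0.1; 0 0 0 0.1; 0 0 0 0.1; 0 0 0 0.1; -0.0335 0.0014 0 0' | head -2
python3 -m handwheel '-0.0335 0.0014 0 0; -0.0335 0.0014 0 0; -0.0335 0.0014 0 0; -0.0335 0.0014 0 0; -0.0335 0.0014 0 0'  | head -2
python3 -m handwheel '0 0 0 0; 0 0 0 0; 0 0 0 0'  | head -2
python3 - <<'E'
from h import *
s,d=wrist("w13");go((.4591,-.1928),-1.65,.054,s)
hsv=cv2.cvtColor(d["img"],cv2.COLOR_RGB2HSV)
m=cv2.inRange(hsv,(3,110,150),(20,255,255));m[:150]=0
c=np.vstack([k[:,0] for k in cv2.findContours(m,0,cv2.CHAIN_APPROX_NONE)[0] if len(k)>20])
print(c.min(0),c.max(0));ctr,sz,t=rect(castw(d,c,s["position"][2]-.0339+.028));print("carton",ctr,sz,t)
E
```

```text
clock: 30.03
position: [0.6304, -0.1992, 0.1293]
clock: 30.45
position: [0.4556, -0.1915, 0.13]
clock: 30.7
position: [0.4585, -0.1926, 0.1312]
t 30.7 TCP [ 0.4585 -0.1926  0.1312] yang -1.65 q1,q6 [-0.54  1.11] | turn 0.0 shift before turn [0.0006 0.0002 0.0772] after [0.0006 0.0002 0.0772]
[200 233] [313 297]
carton [ 0.45675128 -0.19236844] (60.0726318359375, 39.78664016723633) 1.4910819232563721
```

View pics/w13.png

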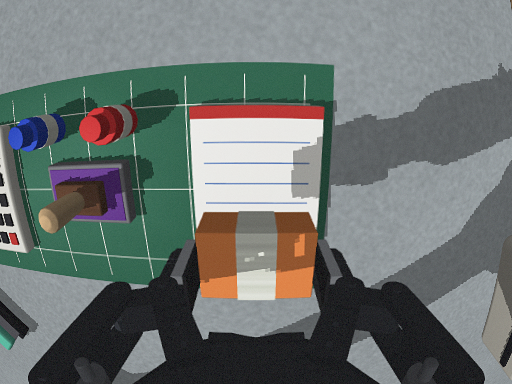

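The carton is held square over the forms and needs +2.4 mm in tool x. Lowering.

```bash
python3 -m handwheel '0.0024 0.0003 0.03 0; 0 0 0.025 0; 0 0 0.012 0; 0 0 0 0; 0 0 0 0' | head -2
python3 -m handwheel '0 0 0.003 0; 0 0 0 0; 0 0 0 0;0 0 0 0' | head -4
python3 -c "
from h import *
go((.4608,-.193),-1.65,.0539)"
```

```text
clock: 31.17
position: [0.4616, -0.193, 0.064]
clock: 31.5
position: [0.4615, -0.1933, 0.0625]
ee_rot: [0.0, 0.999, -0.039, 0.001]
contact_force: [0.1, -0.3, -1.8]
t 31.5 TCP [ 0.4615 -0.1933  0.0625] yang -1.649 q1,q6 [-0.54  1.11] | turn 0.001 shift before turn [-0.0007 -0.0003  0.0086] after [-0.0007 -0.0003  0.0086]
```

```bash
python3 -m handwheel '-0.0004 -0.0003 0.004 0; 0 0 0.002 0; 0 0 0.001 0; 0 0 0 0; 0 0 0 0' | head -4
python3 -m handwheel '0 0 0.0015 0; 0 0 0 0; 0 0 0 0' | head -4
```

```text
clock: 31.92
position: [0.4605, -0.1927, 0.0547]
ee_rot: [-0.0, 0.999, -0.039, -0.0]
contact_force: [-0.5, -0.5, -1.0]
clock: 32.17
position: [0.4607, -0.1928, 0.0539]
ee_rot: [0.0, 0.999, -0.039, 0.0]
contact_force: [-1.4, 0.9, 5.0]
```

```bash
python3 -m handwheel '0 0 0 0; 0 0 0 0; 0 0 0 0; 0 0 0 0' 0.085 
python3 -m handwheel '0 0 -0.02 0; 0 0 -0.035 0; 0 0 -0.04 0; 0 0 -0.04 0; 0 0 -0.04 0'  | head -2
python3 -m handwheel '0.01 -0.0295 -0.02 0; 0.01 -0.0295 0 0; 0.01 -0.0295 0 0; 0.01 -0.0295 0 0; 0 0 0 0'  | head -2
python3 -m handwheel '0 0 0 0; 0 0 0 0; 0 0 0 0'  | head -2
python3 - <<'E'
from h import *
s,d=wrist("w14")
c0=np.array([.4718,-.0335]);a=-.079;Q=np.array([[np.cos(a),np.sin(a)],[-np.sin(a),np.cos(a)]])
def mf(p): return (Q@(np.ravel(p)-c0)).round(4)
def f(n,z,lo,hi,roi,k=0):
    m=cv2.inRange(cv2.cvtColor(d["img"],cv2.COLOR_RGB2HSV),lo,hi);q=np.zeros_like(m);q[roi[1]:roi[3],roi[0]:roi[2]]=255;m&=q
    if k:m=cv2.morphologyEx(m,cv2.MORPH_CLOSE,np.ones((k,k)))
    c=max(cv2.findContours(m,0,cv2.CHAIN_APPROX_NONE)[0],key=cv2.contourArea)[:,0]
    ctr,sz,t=rect(castw(d,c,z));print(n,c.min(0),c.max(0),"mat frame",mf(ctr),np.round(sz,1),round(t-a,3))
f("pad",.018,(120,80,40),(160,255,255),(0,100,512,330))
f("foot",.032,(0,60,10),(20,255,110),(150,150,300,300))
f("staples",.048,(3,110,150),(20,255,255),(280,100,512,300),25)
f("blue",.06,(105,120,50),(130,255,255),(120,100,300,240))
f("red",.06,(0,130,60),(6,255,255),(180,100,300,240))
print("T",d["T"][:3,3])
E
```

```text
clock: 32.5
position: [0.4605, -0.1927, 0.0531]
ee_rot: [-0.0, 0.999, -0.039, -0.0]
contact_force: [-0.1, -0.2, -0.6]
width: 0.0854
gripper_force: 0.0
clock: 32.92
position: [0.4601, -0.1925, 0.2299]
clock: 33.33
position: [0.5112, -0.0737, 0.2484]
clock: 33.58
position: [0.5092, -0.0791, 0.248]
pad [189 176] [253 213] mat frame [-0.0001  0.0007] [80.1 49.7] 1.576
foot [199 186] [239 214] mat frame [-0.0021  0.0019] [48.9 36.4] 1.569
staples [325 183] [377 218] mat frame [ 0.0022 -0.1568] [66.4 44. ] 1.553
blue [170 136] [196 162] mat frame [0.0668 0.036 ] [29.2 28.8] 1.526
red [240 134] [267 161] mat frame [ 0.067 -0.04 ] [27.9 27.5] 0.323
T [ 0.59144672 -0.08534346  0.36989751]
```

View pics/w14.png

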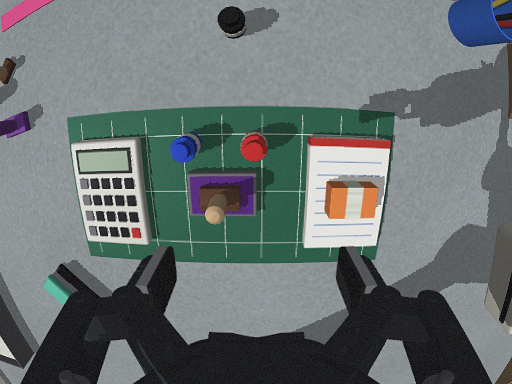

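The wrist view shows everything in place:
- **Pad:** at (-0.1, 0.7) mm in the mat's frame.
- **Stamp:** upright on the pad.
- **Bottles:** about 64 mm behind the pad's middle and 40 mm to each side.
- **Carton:** on the forms.
- **Black ink:** untouched at (231,20).

Handing in.

```bash
python3 -c "
from rig import ticket
print(ticket.sign_off())"
```

```text
the job is handed in; nothing more can be done
None
```

I set out the stamping place as asked and handed it in at about 34 s of the 109 s limit; in the last wrist picture everything stood in place, and sign-off returned no verdict.

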